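# Mount a work arbor in the indexing fixture and bring it to the stop

## Robot

A 6-joint arm with a two-finger parallel gripper is mounted at the origin on the work surface. World frame = base frame: x ahead of the robot, y to its left, z up, the work surface at z = 0. Lengths are in mm, angles in rad, forces in N, time in s.
With the tool pointing down it reaches from about 400 to 925 mm from the base axis. Payload 12.5 kg.
Tool frame: the origin (TCP) lies between the finger pads; the fingertips stand 11 mm ahead of it and the grasp point (between the pads) lies 8 mm behind it; y points along the fingers, x is the direction in which the jaws open and shut, and the axes are right-handed (so a half turn about y gives the same grasp; the last joint's range is limited). The gripper opens to 95 mm and grips with 3 to 60 N. Pads are 20 mm wide; open, the fingers measure 119 mm over their backs; the gripper's body (75 mm by 180 mm) begins 59 mm behind the grasp point.
Start: joints at [1.188, 0.491, 1.559, -0, 1.092, -0.106], TCP at [170.781, 601.231, 225.661] pointing down, gripper open.
Joint ranges: [-3.1, 3.1], [-0.84, 2.19], [0.05, 2.79], [-1.13, 4.28], [0.06, 2.93], [-2.69, 2.69]. Speed limits (rad/s): [2.22, 2.22, 2.79, 3.14, 3.14, 3.14].

## Interface

Orientations are given as [roll, pitch, yaw] about the fixed x, y, z axes, in that order (R = Rz(yaw) Ry(pitch) Rx(roll)).
In Python, from cell import env gives the robot as it stands.
- The arm moves only by the tool jog_arm, never from a script. Its argument "series" is a list of rows, each an object of numbers: "dx", "dy", "dz": the shift along the world's x, y, z in m; "rx", "ry", "rz": the turn, a rotation vector about the world's x, y, z in degrees; "gripper": the opening, from 0 (shut) to 1 (fully open). A call has 1 to 12 rows; each row shifts and turns the commanded pose from where the row before left it; what a row does not reach is not made up. A row lasts 1/10 s, in which the tool goes at most 50 mm and 8.59 degrees, less where a joint would pass 70% of its speed; a pose out of reach is approached as far as the arm can. A call is refused whole if a number of a shift passes 0.05 or a number of a turn 8.59, either way. A call with a gripper value outside its range is refused whole. The fingers move at their own pace and stop on an object; the grip force is fixed at half the most. Time passes only in rows, so rows that do not move let the fingers close. It gives the time, the measured TCP pose, the force and the opening at its end, in the units of the state.
- env.state(): the state, without advancing time (a new reading comes with each control period).
- env.read_camera(name): name is "scene" or "side" or "wrist"; returns the picture (420x560x3 uint8, red, green, blue); there is no depth.
- env.camera_info(name): a dict with "camera_matrix" (3x3 intrinsics, pixels), "R" (3x3) and "t" (3): a world point X has camera coordinates R X + t; the wrist camera has in their place "mount" (4x4, takes a point from camera to tool coordinates, whose origin is the TCP and whose axes are the tool frame's). Camera axes: x right, y down, z forward; pixel columns grow to the right and rows downward; lengths in mm; the calibration is good to about 2 mm. A picture is of the moment at which its call begins: read the wrist's pose just before it. camera_info takes no time and is no camera call.
- env.job_done(): hands the job in, once; it reports no verdict.
The state is a dict: "t": time; "joints": joint angles; "qvel": joint speeds; "tau": joint torques, N m; "eef_pos": TCP position; "tcp_rot": TCP orientation; "ft_force": force on the tool from outside, world axes, zero at the start; "moment": the same for the moment, N m; "opening": opening from 0.0 (shut) to 1.0 (fully open).
Only numpy, scipy, OpenCV 4.12 (cv2) and the standard library are available. Lean on these libraries where they do the work, as an engineer would, in place of code of your own. Each camera call takes 0.05 s, during which the arm holds its last target.

## Task

Take the arbor that carries the square aluminium block out of the wooden rack and mount it in the spindle of the indexing fixture: tapered shank down into the taper, both flange slots over the two drive dogs, pressed fully home until the flange lies flat on the spindle nose. Then turn it clockwise (seen from above), the dogs carrying the spindle round, until the spindle stands against its stop, and let go. Feel for the dogs and seat it with a firm push of the hand, never forcing it (some 10 N seats it; keep below 30 N), and leave the drill chuck arbor, chuck key and brass pins as they are.

Things in the scene. Friction and masses are not known exactly. Their poses are not given: they have to be found in the camera images.
- work (a point): Centre of the square aluminium block (40 x 40 x 25 mm, flat upright faces) bolted on top of the work arbor: grip here. z is the arbor's axis, up; x runs along the line of the two flange slots and is square to two of the block's faces. A screw head (13 mm dia) stands 10 mm above the block. It starts in either pocket of the rack, taper down; its yaw varies.
- flange (a point): Point on the work arbor's axis at the underside of its steel flange, 35.5 mm below the block's centre; axes as work. The flange is 52 mm dia, 12 mm thick, and in the rack rests on the rack's top. Two opposite through slots, 16 mm wide, open to the rim, lie along its +x and -x.
- work_arbor: The whole work arbor, 0.45 to 0.65 kg; origin and axes as flange. Below the flange a 7:24 taper shank (31.75 mm dia at the flange, 46 mm long, 18.3 mm dia at the small end), then a pull stud; it ends 58 mm below the flange.
- fixture: Indexing fixture fixed on the bench: aluminium jig plate 150 x 250 x 15 mm, cast housing 116 mm square, 52 mm high, and a steel spindle with an index plate (116 mm dia) and a nose (60 mm dia) whose bore is the matching taper, opening upwards. Origin on the spindle axis at bench height, z up; yaw varies.
- nose (a point): On the spindle axis at the nose face, 100 mm above the bench: the flange's underside lies here when home. Axes as the fixture's; they do not turn with the spindle. On the nose stand two opposite dogs, 8 mm high, 13.5 mm wide, 18.5 to 28 mm from the axis: 1.2 mm play each side of a slot (0.05 rad). Off the slots the flange lands on the dogs, with 1 mm of radial play in the taper.
- stop (a point): Spindle stop finger on the housing, 38 mm from the spindle axis along the fixture's +x and +y each, 77 mm above the bench. The spindle turns stiffly (0.15 N m), stays where left, and has a hard stop clockwise from above, where its dogs lie along the fixture's x axis. It starts 0.3 to 1.35 rad anticlockwise of that; the angle is not among the readings: look at the dogs or feel for them.
- catch (a point): Four spring balls inside the bore, 54 mm below the nose face, not visible. Once over the dogs, the arbor drops to about 5 mm above home, where its pull stud meets them; a push of about 10 N beyond its weight takes it past them, and they then draw it home and hold it with about 14 N.
- clamp (a point): Foot of the toggle clamp on the jig plate, 43 mm above the bench, 130 mm from the spindle axis on the fixture's -y side; its arm is lifted, up to 135 mm above the bench and no nearer than 85 mm to the spindle axis. Fixed; leave it open.
- rack: Wooden rack fixed on the bench, 90 x 210 x 70 mm, origin under its centre, with two 35 mm through holes 55 mm to either side of the centre along its y axis.
- chuck_arbor: Bystander: a like arbor carrying a round keyed drill chuck (36 mm dia, top 77 mm above the flange), in the other pocket of the rack. Origin at the underside of its flange. Leave it there.
- chuck_key: Bystander: steel T-handled chuck key lying on the bench, 70 mm across the handle (along x) and 82 mm long (towards -y), 20 mm high. Origin on the bench under the middle of the handle.
- pin0: Bystander: brass locating pin, 12 mm dia, 40 mm high, standing on the bench; origin at its foot.
- pin1: Bystander: brass locating pin like the other.

How it is judged (in metres and radians):
On the way:
1. the work arbor is fully home in the spindle taper, slots over the dogs, flange on the nose (z of flange in the frame of nose between -0.003 and 0.0015 m and horizontal distance between flange and nose below 0.002 m and angle between flange's own z axis and vertical below 0.035 rad), for 0.2 s.
At the end, for the whole second after the job is handed in: The work arbor is released, home in the spindle: flange underside within 1.5 mm of the nose face, within 2 mm of the axis, upright to 2 degrees; and at the stop: its slot line along the fixture's x axis within 0.09 rad (5 degrees, dog play included) (all of step 1 and angle between the x axis of flange and the x axis of fixture, either way round below 0.09 rad); the robot touches nothing.
It fails at once if the arbor is forced down before its slots are over the dogs: more than 40 N between arbor and fixture while the flange is over 6 mm above the nose (z of flange in the frame of nose above 0.006 m and contact force between work_arbor and fixture above 40 N).
It fails at once if the seated arbor is forced: more than 90 N between arbor and fixture (the catch and the arbor's weight account for some 20 N of this, the twist on the dogs for the rest) (contact force between work_arbor and fixture above 90 N).
It fails at once if the drill chuck arbor is shifted by more than 15 mm (distance of chuck_arbor from where it was at the start of the episode above 0.015 m).
It fails at once if the chuck key is shifted by more than 20 mm (distance of chuck_key from where it was at the start of the episode above 0.02 m).
It fails at once if a brass pin is shifted by more than 20 mm (distance of any of pin0, pin1 from where it was at the start of the episode above 0.02 m).
It also fails if it takes over 72 s, if anything falls off the work surface, if the arm or the gripper's body presses on something with over 40 N, if the wrist force passes 120 N, or if a joint passes its speed limit or range.

## Working session

There is one attempt and no reset: what is moved stays moved. The work goes in short steps, Python scripts to look and compute and a tool call to move; the robot and the scene stay as the last step left them, time stands still between calls to the robot, and variables do not carry over. Pictures are saved under pics/ and viewed, and the job is handed in when it is done.

Besides the shell and the picture viewer there is one more tool, called after "Call:" in YAML: its name, and indented under it one key for each argument. jog_arm: Moves the arm, as the interface text tells. Its arguments: {"type":"object","properties":{"series":{"type":"array"}},"required":["series"]}

```bash
ls; mkdir -p pics; cat > h.py <<'E'
import numpy as np, cv2
from cell import env
from scipy.spatial.transform import Rotation as Ro
def cam(n):
    s=env.state(); im=env.read_camera(n); ci=env.camera_info(n)
    K=np.array(ci["camera_matrix"])
    if n=="wrist":
        M=np.array(ci["mount"]); T=np.eye(4)
        T[:3,:3]=Ro.from_euler('xyz',s["tcp_rot"]).as_matrix(); T[:3,3]=s["eef_pos"]
        W=T@M; R=W[:3,:3].T; t=-R@W[:3,3]
    else: R=np.array(ci["R"]); t=np.array(ci["t"])
    return im,K,R,t
def save(n,im): cv2.imwrite("pics/"+n+".png",cv2.cvtColor(im,cv2.COLOR_RGB2BGR))
def onplane(px,K,R,t,z):
    px=np.atleast_2d(px).astype(float); c=-R.T@t
    d=(R.T@np.linalg.inv(K)@np.c_[px,np.ones(len(px))].T).T
    return c+d*((z-c[2])/d[:,2])[:,None]
def proj(X,K,R,t):
    p=(K@(R@np.atleast_2d(X).T+t[:,None])).T; return p[:,:2]/p[:,2:]
E
python3 - <<'E'
from h import *
print(env.state())
for n in("scene","side","wrist"):
    im,K,R,t=cam(n); save(n+"0",im); print(n,K.round(1).tolist(),(-R.T@t).round(),R.round(2).tolist())
    np.savez(f"pics/{n}0.npz",im=im,K=K,R=R,t=t)
E
```

```text
pics
{'t': 0.0, 'joints': array([ 1.18838983e+00,  4.91523041e-01,  1.55947417e+00, -1.61639951e-05,
        1.09168712e+00, -1.05624424e-01]), 'qvel': array([ 0.0016634 ,  0.00017294, -0.00146075,  0.00049393,  0.0003826 ,
       -0.00075043]), 'tau': array([-2.16543827e-03, -6.12627983e+01, -2.58175278e+01,  6.91377791e-02,
        4.83179174e-02, -1.04525491e-04]), 'eef_pos': array([170.69416987, 600.98763498, 225.07591418]), 'tcp_rot': array([-1.57069549e+00,  1.08710694e-03,  1.29402177e+00]), 'ft_force': array([ 0.9970952 ,  0.06843603, -0.45731829]), 'moment': array([ 0.02133356, -0.01763303, -0.00434985]), 'opening': 1.001440380375559}
scene [[382.2, 0.0, 279.6], [0.0, 382.2, 208.8], [0.0, 0.0, 1.0]] [1056.   32.  582.] [[-0.12, 0.99, 0.01], [0.68, 0.09, -0.73], [-0.72, -0.09, -0.68]]
side [[473.1, 0.0, 275.5], [0.0, 473.1, 205.4], [0.0, 0.0, 1.0]] [ 498. -757.  894.] [[1.0, -0.09, 0.01], [-0.06, -0.72, -0.69], [0.06, 0.69, -0.72]]
wrist [[323.6, 0.0, 278.5], [0.0, 323.6, 210.1], [0.0, 0.0, 1.0]] [102. 620. 385.] [[0.27, 0.96, 0.0], [0.93, -0.26, 0.25], [0.24, -0.07, -0.97]]
```

View pics/scene0.png

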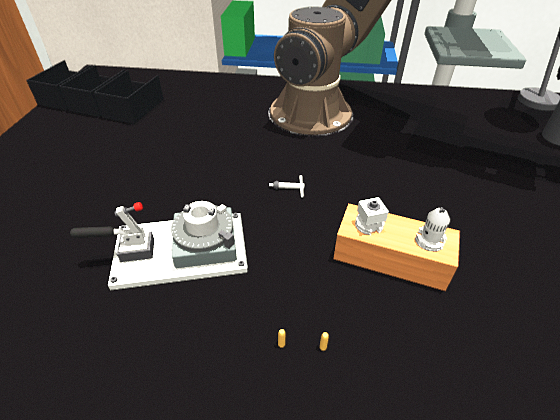

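View pics/side0.png

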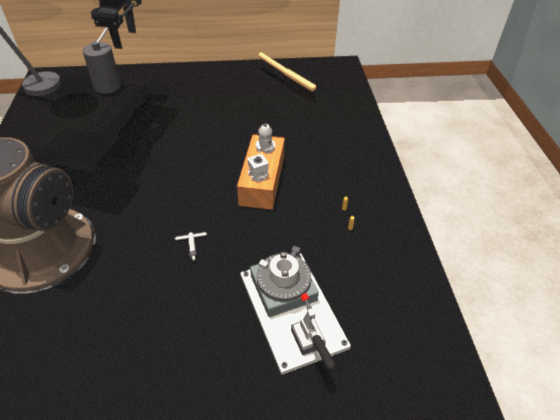

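View pics/wrist0.png

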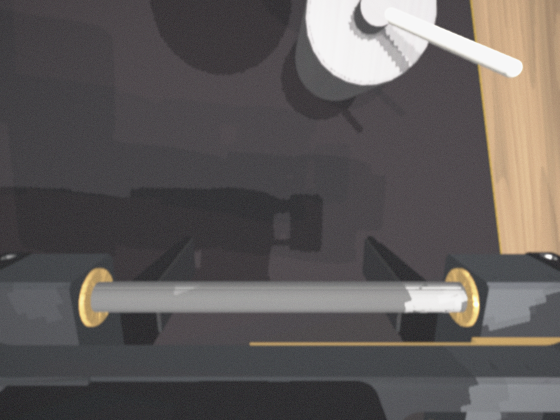

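```bash
python3 - <<'E'
from h import *
for n,pts in(("scene",[((373,203),128),((199,214),100),((437,212),147),((281,345),0),((324,348),0),((297,187),10)]),("side",[((258,159),128),((285,262),100),((265,126),147),((345,209),0),((351,228),0),((192,240),10)])):
    d=np.load(f"pics/{n}0.npz")
    for p,z in pts: print(n,p,onplane(p,d['K'],d['R'],d['t'],z).round(1))
d=np.load("pics/scene0.npz");im=d['im']
save("z1",cv2.resize(im[180:300,100:260],None,fx=5,fy=5,interpolation=cv2.INTER_CUBIC))
save("z2",cv2.resize(im[180:300,320:480],None,fx=5,fy=5,interpolation=cv2.INTER_CUBIC))
d=np.load("pics/side0.npz");im=d['im']
save("z3",cv2.resize(im[235:375,230:350],None,fx=4,fy=4,interpolation=cv2.INTER_CUBIC))
E
```

```text
scene (373, 203) [[539.8 137.3 128. ]]
scene (199, 214) [[ 578.5 -171.4  100. ]]
scene (437, 212) [[570.3 236.9 147. ]]
scene (281, 345) [[758.7   0.8   0. ]]
scene (324, 348) [[755.1  69.9   0. ]]
scene (297, 187) [[372.2  -8.2  10. ]]
side (258, 159) [[535.8 131.6 128. ]]
side (285, 262) [[ 573.6 -166.6  100. ]]
side (265, 126) [[560.8 238.5 147. ]]
side (345, 209) [[755.3  64.8   0. ]]
side (351, 228) [[758.1  -0.8   0. ]]
side (192, 240) [[365.2 -16.3  10. ]]
```

View pics/z1.png

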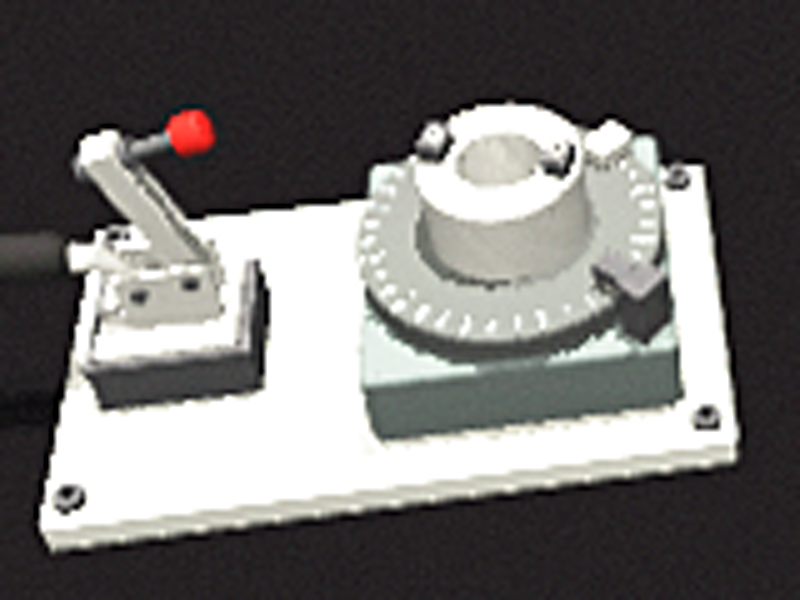

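View pics/z2.png

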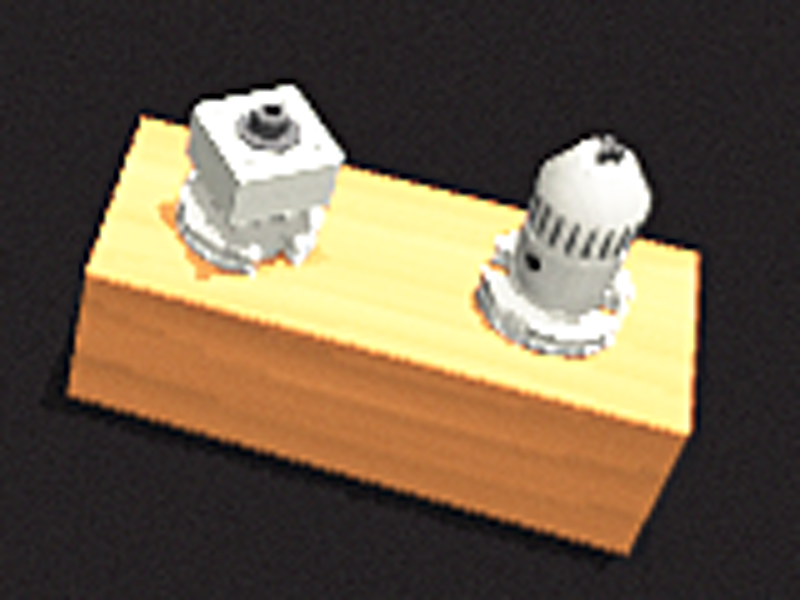

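View pics/z3.png

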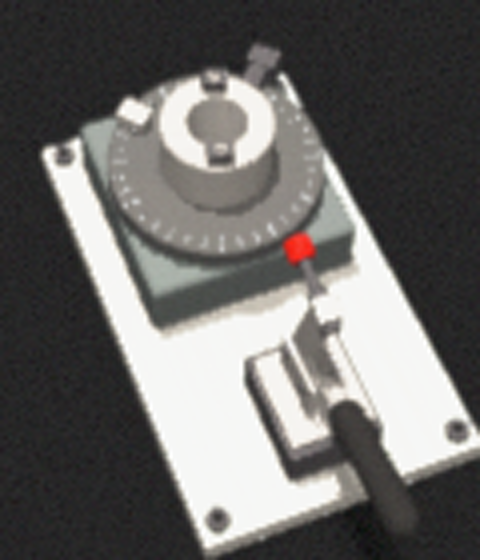

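```bash
python3 - <<'E'
from h import *
d=np.load("pics/scene0.npz");a=d['K'],d['R'],d['t']
f=lambda p,z:onplane(np.array(p)/5+[100,180],*a,z)
c=f([(40,532),(738,447),(705,165)],15);print("plate",c.round(1)); 
v=c[1]-c[0];w=c[2]-c[1];print(np.linalg.norm(v),np.linalg.norm(w),np.arctan2(v[1],v[0])-np.pi/2,np.arctan2(-w[1],-w[0]))
g=f([(433,138),(558,153)],107);v=g[1]-g[0];print("dogs",g.round(1),np.linalg.norm(v),np.arctan2(v[1],v[0]))
d=np.load("pics/side0.npz");a=d['K'],d['R'],d['t']
f=lambda p,z:onplane(np.array(p)/4+[230,235],*a,z)
c=f([(207,555),(43,148)],15);v=c[1]-c[0];print(c.round(1),np.linalg.norm(v),np.arctan2(v[1],v[0])-np.pi/2)
g=f([(221,152),(214,76)],107);v=g[1]-g[0];print("dogs",g.round(1),np.linalg.norm(v),np.arctan2(v[1],v[0]))
E
```

```text
plate [[ 695.2 -316.6   15. ]
 [ 626.7  -77.5   15. ]
 [ 479.9 -119.1   15. ]]
248.71791779233496 152.62984036685265 0.2790414051097234 0.27581094305032716
dogs [[ 572.  -195.4  107. ]
 [ 574.  -148.4  107. ]] 47.063380480561996 1.5296314113722025
[[ 549.1 -367.4   15. ]
 [ 479.1 -123.4   15. ]] 253.9251175558049 0.2794597943738657
dogs [[ 570.7 -199.3  107. ]
 [ 571.9 -150.9  107. ]] 48.451235952533594 1.5468566652922264
```

```bash
python3 - <<'E'
from h import *
d=np.load("pics/scene0.npz");a=d['K'],d['R'],d['t']
f=lambda p,z:onplane(np.array(p)/5+[320,180],*a,z)
c=f([(188,100),(292,84),(346,155),(238,185)],118);print(c.round(1),c.mean(0))
for i in range(4):
    v=c[(i+1)%4]-c[i];print(np.linalg.norm(v),np.arctan2(v[1],v[0]))
E
```

```text
[[523.8 112.2 118. ]
 [510.  150.5 118. ]
 [546.1 167.  118. ]
 [566.3 128.3 118. ]] [536.53471433 139.48825648 118.        ]
40.66749454425393 1.9178223821152371
39.70747436439312 0.4285075468083632
43.59953373507891 -1.0880069163225703
45.48218826276464 -2.7791534525709722
```

Call:
jog_arm:
  series:
    - {"dx": 0.03, "dy": -0.038}
    - {"dx": 0.03, "dy": -0.038}
    - {"dx": 0.03, "dy": -0.038}
    - {"dx": 0.03, "dy": -0.038}
    - {"dx": 0.03, "dy": -0.038}
    - {"dx": 0.03, "dy": -0.038}
    - {"dx": 0.03, "dy": -0.038}
    - {"dx": 0.03, "dy": -0.038}
    - {"dx": 0.03, "dy": -0.038}
    - {"dx": 0.03, "dy": -0.038}
    - {"dx": 0.03, "dy": -0.038}
    - {"dx": 0.03, "dy": -0.038}

```text
$.series[0]: bad value
```

Call:
jog_arm:
  series:
    - {"dx": 0.03, "dy": -0.038, "dz": 0, "rx": 0, "ry": 0, "rz": 0, "gripper": 1}
    - {"dx": 0.03, "dy": -0.038, "dz": 0, "rx": 0, "ry": 0, "rz": 0, "gripper": 1}
    - {"dx": 0.03, "dy": -0.038, "dz": 0, "rx": 0, "ry": 0, "rz": 0, "gripper": 1}
    - {"dx": 0.03, "dy": -0.038, "dz": 0, "rx": 0, "ry": 0, "rz": 0, "gripper": 1}
    - {"dx": 0.03, "dy": -0.038, "dz": 0, "rx": 0, "ry": 0, "rz": 0, "gripper": 1}
    - {"dx": 0.03, "dy": -0.038, "dz": 0, "rx": 0, "ry": 0, "rz": 0, "gripper": 1}
    - {"dx": 0.03, "dy": -0.038, "dz": 0, "rx": 0, "ry": 0, "rz": 0, "gripper": 1}
    - {"dx": 0.03, "dy": -0.038, "dz": 0, "rx": 0, "ry": 0, "rz": 0, "gripper": 1}
    - {"dx": 0.03, "dy": -0.038, "dz": 0, "rx": 0, "ry": 0, "rz": 0, "gripper": 1}
    - {"dx": 0.03, "dy": -0.038, "dz": 0, "rx": 0, "ry": 0, "rz": 0, "gripper": 1}
    - {"dx": 0.03, "dy": -0.038, "dz": 0, "rx": 0, "ry": 0, "rz": 0, "gripper": 1}
    - {"dx": 0.03, "dy": -0.038, "dz": 0, "rx": 0, "ry": 0, "rz": 0, "gripper": 1}

```text
t: 1.35
eef_pos: [531.7, 143.4, 225.6]
tcp_rot: [-1.571, -0.0, 1.294]
ft_force: [1.4, 1.4, 0.4]
opening: 0.997
```

```bash
python3 - <<'E'
from h import *
im,K,R,t=cam("wrist"); save("w1",im); np.savez("pics/w1.npz",im=im,K=K,R=R,t=t)
s=env.state();print(s['t'],s['eef_pos'],s['tcp_rot'],s['joints'])
E
```

```text
1.4 [535.65687885 138.87540113 225.47308939] [-1.57301987e+00  6.19995068e-04  1.29131839e+00] [ 1.34998591e-01  3.88929353e-01  1.73727237e+00 -1.72365679e-03
  1.01360600e+00 -1.15541032e+00]
```

View pics/w1.png

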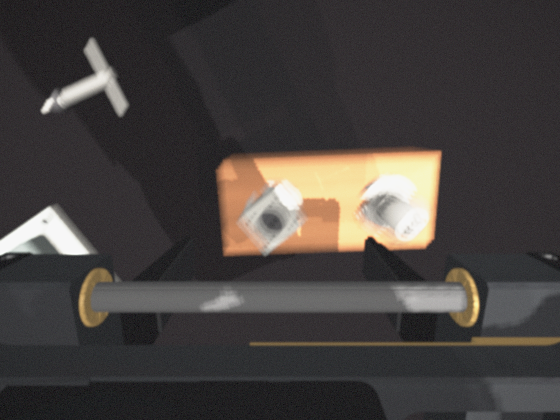

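```bash
python3 - <<'E'
from h import *
im,K,R,t=cam("wrist");im,K,R,t=cam("wrist"); save("w2",cv2.resize(im[140:270,200:440],None,fx=3,fy=3,interpolation=cv2.INTER_CUBIC)); np.savez("pics/w2.npz",im=im,K=K,R=R,t=t)
s=env.state();print(s['t'],s['eef_pos'],s['tcp_rot'],s['qvel'])
E
```

```text
1.5 [531.88254332 143.10181082 225.12901012] [-1.57026850e+00  2.46539356e-04  1.29014430e+00] [ 0.05935562 -0.02168202  0.03205781  0.01094951  0.00224285  0.0274236 ]
```

View pics/w2.png

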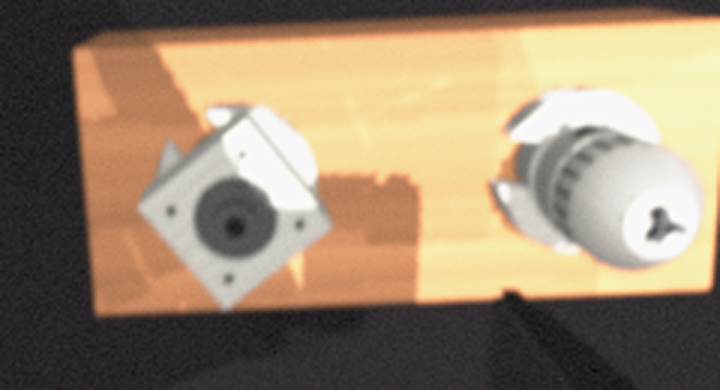

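```bash
python3 - <<'E'
from h import *
d=np.load("pics/w2.npz");a=d['K'],d['R'],d['t']
f=lambda p,z:onplane(np.array(p)/3+[200,140],*a,z)
c=f([(140,208),(248,108),(332,225),(225,310)],118);print(c.round(1),c.mean(0))
for i in range(4):
    v=c[(i+1)%4]-c[i];print(np.linalg.norm(v),np.arctan2(v[1],v[0]))
print(f([(235,227)],128))
v=(f([(195,150)],82)-f([(235,217)],82))[0];print(v,np.arctan2(v[1],v[0]))
for n,z in(("scene",[(320,180),5]),("side",None)):
    d=np.load(f"pics/{n}0.npz");a=d['K'],d['R'],d['t']
    for ang in (0.4,0.4+np.pi/2):
        for r in(22,-22): print(n,ang,r,proj(np.array([[536+r*np.cos(ang),137+r*np.sin(ang),82]]),*a).round(1))
E
```

```text
[[523.8 115.4 118. ]
 [504.9 152.7 118. ]
 [543.8 166.5 118. ]
 [560.  130.  118. ]] [533.08969882 141.14726109 118.        ]
41.797773183500176 2.040259089376626
41.27767550998097 0.3401624586661183
39.9510265163279 -1.1531312608207493
39.01502187993819 -2.7599532578181805
[[533.95341719 140.53783683 128.        ]]
[-24.6559111   -6.06029859   0.        ] -2.900575577607652
scene 0.4 22 [[373.7 228.2]]
scene 0.4 -22 [[363.4 212. ]]
scene 1.9707963267948965 22 [[379.2 217.7]]
scene 1.9707963267948965 -22 [[357.5 222.2]]
side 0.4 22 [[266.  168.7]]
side 0.4 -22 [[250.5 174. ]]
side 1.9707963267948965 22 [[254.5 166.2]]
side 1.9707963267948965 -22 [[262.2 176.6]]
```

Call:
jog_arm:
  series:
    - {"dx": 0, "dy": 0, "dz": 0, "rx": 0, "ry": 0, "rz": -8, "gripper": 1}
    - {"dx": 0, "dy": 0, "dz": 0, "rx": 0, "ry": 0, "rz": -8, "gripper": 1}
    - {"dx": 0, "dy": 0, "dz": 0, "rx": 0, "ry": 0, "rz": -8, "gripper": 1}
    - {"dx": 0, "dy": 0, "dz": 0, "rx": 0, "ry": 0, "rz": -8, "gripper": 1}
    - {"dx": 0, "dy": 0, "dz": 0, "rx": 0, "ry": 0, "rz": -8, "gripper": 1}
    - {"dx": 0, "dy": 0, "dz": 0, "rx": 0, "ry": 0, "rz": -8, "gripper": 1}
    - {"dx": 0, "dy": 0, "dz": 0, "rx": 0, "ry": 0, "rz": -4, "gripper": 1}
    - {"dx": 0, "dy": 0, "dz": 0, "rx": 0, "ry": 0, "rz": 0, "gripper": 1}
    - {"dx": 0, "dy": 0, "dz": 0, "rx": 0, "ry": 0, "rz": 0, "gripper": 1}
    - {"dx": 0, "dy": 0, "dz": 0, "rx": 0, "ry": 0, "rz": 0, "gripper": 1}

```text
t: 2.5
eef_pos: [530.5, 145.6, 225.7]
tcp_rot: [-1.571, 0.0, 0.389]
ft_force: [-0.5, -0.3, 0.0]
opening: 1.004
```

```bash
python3 - <<'E'
from h import *
im,K,R,t=cam("wrist"); save("w3",cv2.resize(im[120:280,200:440],None,fx=3,fy=3,interpolation=cv2.INTER_CUBIC)); np.savez("pics/w3.npz",im=im,K=K,R=R,t=t)
s=env.state();print(s['t'],s['eef_pos'],s['tcp_rot'],s['qvel'],s['ft_force'])
E
```

```text
2.55 [530.56122657 145.52348294 225.67132853] [-1.57074326e+00 -1.01989407e-07  3.88148135e-01] [-0.00667756  0.00033146 -0.00211903  0.00059265  0.00171028  0.00586184] [ 0.30172164 -0.72035046  0.57266873]
```

View pics/w3.png

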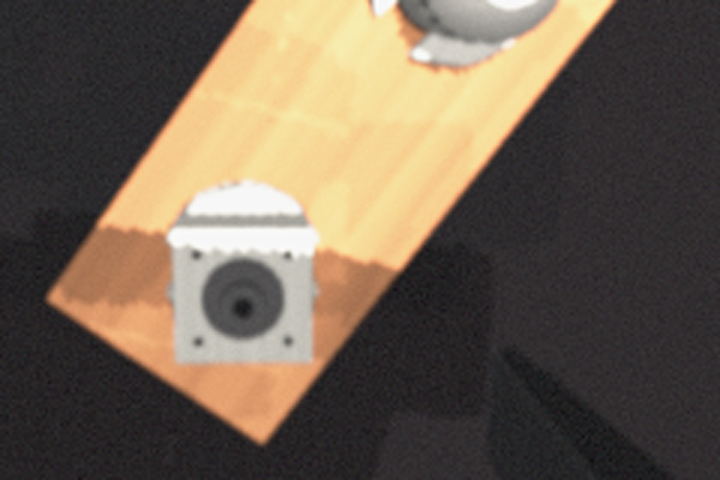

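```bash
python3 - <<'E'
from h import *
d=np.load("pics/w3.npz");a=d['K'],d['R'],d['t']
f=lambda p,z:onplane(np.array(p)/3+[200,120],*a,z)
c=f([(171,232),(315,232),(313,364),(174,364)],118);print(c.round(1),c.mean(0))
for i in range(4):
    v=c[(i+1)%4]-c[i];print(np.linalg.norm(v),np.arctan2(v[1],v[0]))
print(f([(242,306)],128),f([(243,299)],119))
E
```

```text
[[508.4 149.9 118. ]
 [545.9 165.2 118. ]
 [561.1 128.9 118. ]
 [523.5 113.5 118. ]] [534.74448862 139.3732147  118.        ]
40.52343692484209 0.38810856875314514
39.36414976841349 -1.1768398386393375
40.531942034008765 -2.7535645729124925
39.360838664750325 1.9645372261819571
[[533.98557587 140.0897366  128.        ]] [[534.5385031  139.65937479 119.        ]]
```

Call:
jog_arm:
  series:
    - {"dx": 0.004, "dy": -0.006, "dz": 0, "rx": 0, "ry": 0, "rz": 0, "gripper": 1}
    - {"dx": 0, "dy": 0, "dz": -0.04, "rx": 0, "ry": 0, "rz": 0, "gripper": 1}
    - {"dx": 0, "dy": 0, "dz": -0.04, "rx": 0, "ry": 0, "rz": 0, "gripper": 1}
    - {"dx": 0, "dy": 0, "dz": -0.03, "rx": 0, "ry": 0, "rz": 0, "gripper": 1}
    - {"dx": 0, "dy": 0, "dz": -0.018, "rx": 0, "ry": 0, "rz": 0, "gripper": 1}
    - {"dx": 0, "dy": 0, "dz": 0, "rx": 0, "ry": 0, "rz": 0, "gripper": 1}
    - {"dx": 0, "dy": 0, "dz": 0, "rx": 0, "ry": 0, "rz": 0, "gripper": 1}
    - {"dx": 0, "dy": 0, "dz": 0, "rx": 0, "ry": 0, "rz": 0, "gripper": 0.7}
    - {"dx": 0, "dy": 0, "dz": 0, "rx": 0, "ry": 0, "rz": 0, "gripper": 0.6}

```text
t: 3.45
eef_pos: [535.3, 139.3, 98.8]
tcp_rot: [-1.571, -0.002, 0.386]
ft_force: [0.1, 0.1, -0.2]
opening: 0.884
```

Close.

Call:
jog_arm:
  series:
    - {"dx": 0, "dy": 0, "dz": 0, "rx": 0, "ry": 0, "rz": 0, "gripper": 0.45}
    - {"dx": 0, "dy": 0, "dz": 0, "rx": 0, "ry": 0, "rz": 0, "gripper": 0.3}
    - {"dx": 0, "dy": 0, "dz": 0, "rx": 0, "ry": 0, "rz": 0, "gripper": 0.0}
    - {"dx": 0, "dy": 0, "dz": 0, "rx": 0, "ry": 0, "rz": 0, "gripper": 0.0}
    - {"dx": 0, "dy": 0, "dz": 0, "rx": 0, "ry": 0, "rz": 0, "gripper": 0.0}
    - {"dx": 0, "dy": 0, "dz": 0, "rx": 0, "ry": 0, "rz": 0, "gripper": 0.0}
    - {"dx": 0, "dy": 0, "dz": 0, "rx": 0, "ry": 0, "rz": 0, "gripper": 0.0}
    - {"dx": 0, "dy": 0, "dz": 0, "rx": 0, "ry": 0, "rz": 0, "gripper": 0.0}
    - {"dx": 0, "dy": 0, "dz": 0, "rx": 0, "ry": 0, "rz": 0, "gripper": 0.0}

```text
t: 4.35
eef_pos: [534.8, 139.2, 97.7]
tcp_rot: [-1.571, -0.0, 0.386]
ft_force: [0.4, 0.2, 0.2]
opening: 0.421
```

```bash
python3 - <<'E'
from h import *
im,K,R,t=cam("wrist"); save("w4",im); np.savez("pics/w4.npz",im=im,K=K,R=R,t=t)
s=env.state();print(s['t'],s['eef_pos'],s['tcp_rot'],s['ft_force'],s['moment'],s['opening'])
E
```

```text
4.4 [534.81513236 139.24461972  97.65286085] [-1.57081540e+00 -1.70682011e-04  3.86402080e-01] [ 0.05965824  0.70038534 -0.58040879] [-0.02958001  0.03202544  0.04306894] 0.4212140423586555
```

View pics/w4.png

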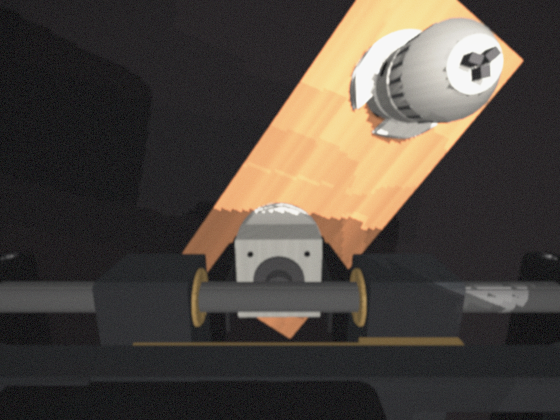

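Call:
jog_arm:
  series:
    - {"dx": 0, "dy": 0, "dz": 0.01, "rx": 0, "ry": 0, "rz": 0, "gripper": 0}
    - {"dx": 0, "dy": 0, "dz": 0.03, "rx": 0, "ry": 0, "rz": 0, "gripper": 0}
    - {"dx": 0, "dy": 0, "dz": 0.04, "rx": 0, "ry": 0, "rz": 0, "gripper": 0}
    - {"dx": 0, "dy": 0, "dz": 0.04, "rx": 0, "ry": 0, "rz": 0, "gripper": 0}
    - {"dx": 0, "dy": 0, "dz": 0.012, "rx": 0, "ry": 0, "rz": 0, "gripper": 0}
    - {"dx": 0, "dy": 0, "dz": 0, "rx": 0, "ry": 0, "rz": 0, "gripper": 0}
    - {"dx": 0, "dy": 0, "dz": 0, "rx": 0, "ry": 0, "rz": 0, "gripper": 0}
    - {"dx": 0, "dy": 0, "dz": 0, "rx": 0, "ry": 0, "rz": 0, "gripper": 0}

```text
t: 5.2
eef_pos: [534.0, 139.1, 227.7]
tcp_rot: [-1.57, 0.003, 0.386]
ft_force: [0.2, 0.1, -5.2]
opening: 0.418
```

Call:
jog_arm:
  series:
    - {"dx": 0.01, "dy": -0.03, "dz": 0, "rx": 0, "ry": 0, "rz": 6, "gripper": 0}
    - {"dx": 0.015, "dy": -0.036, "dz": 0, "rx": 0, "ry": 0, "rz": 8, "gripper": 0}
    - {"dx": 0.015, "dy": -0.036, "dz": 0, "rx": 0, "ry": 0, "rz": 8, "gripper": 0}
    - {"dx": 0.015, "dy": -0.036, "dz": 0, "rx": 0, "ry": 0, "rz": 8, "gripper": 0}
    - {"dx": 0.015, "dy": -0.036, "dz": 0, "rx": 0, "ry": 0, "rz": 8, "gripper": 0}
    - {"dx": 0.015, "dy": -0.036, "dz": 0, "rx": 0, "ry": 0, "rz": 8, "gripper": 0}
    - {"dx": 0.015, "dy": -0.036, "dz": 0, "rx": 0, "ry": 0, "rz": 8, "gripper": 0}
    - {"dx": 0.015, "dy": -0.036, "dz": 0, "rx": 0, "ry": 0, "rz": 8, "gripper": 0}
    - {"dx": 0.01, "dy": -0.03, "dz": 0, "rx": 0, "ry": 0, "rz": 4, "gripper": 0}
    - {"dx": 0, "dy": 0, "dz": 0, "rx": 0, "ry": 0, "rz": 0, "gripper": 0}
    - {"dx": 0, "dy": 0, "dz": 0, "rx": 0, "ry": 0, "rz": 0, "gripper": 0}
    - {"dx": 0, "dy": 0, "dz": 0, "rx": 0, "ry": 0, "rz": 0, "gripper": 0}

```text
t: 6.4
eef_pos: [659.3, -171.9, 228.5]
tcp_rot: [-1.569, -0.001, 1.538]
ft_force: [-0.0, 1.2, -4.4]
opening: 0.417
```

```bash
python3 - <<'E'
from h import *
im,K,R,t=cam("wrist"); save("w5",im); np.savez("pics/w5.npz",im=im,K=K,R=R,t=t)
s=env.state();print(s['t'],s['eef_pos'],s['tcp_rot'],s['ft_force'],s['moment'],s['opening'])
for n in("scene","side"):
    im,K,R,t=cam(n); save(n+"1",im); np.savez(f"pics/{n}1.npz",im=im,K=K,R=R,t=t)
E
```

```text
6.45 [ 659.47971886 -171.7142583   228.96460379] [-1.56957160e+00 -6.54117099e-04  1.53865345e+00] [-0.24749346 -0.60232836 -4.01892679] [ 0.07950493  0.01484749 -0.04899688] 0.4233875134658234
```

View pics/w5.png

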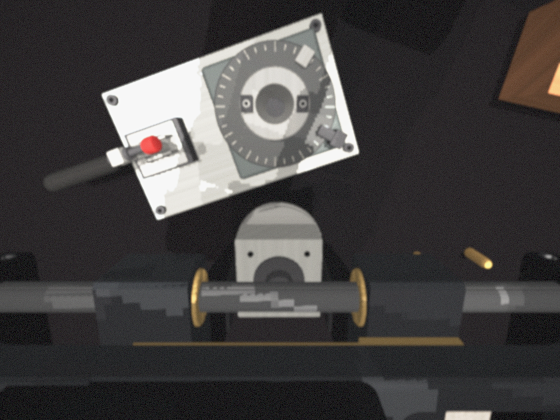

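View pics/side1.png

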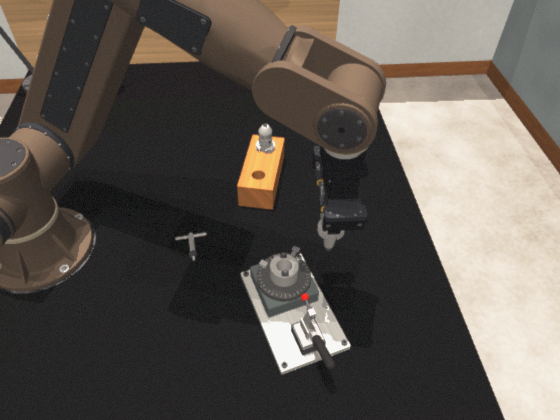

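```bash
python3 - <<'E'
from h import *
d=np.load("pics/w5.npz");im=d['im']
save("w5z",cv2.resize(im[30:180,200:350],None,fx=4,fy=4,interpolation=cv2.INTER_CUBIC))
save("w5y",cv2.resize(im[190:330,200:350],None,fx=4,fy=4,interpolation=cv2.INTER_CUBIC))
E
```

```text
(no output)
```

View pics/w5z.png

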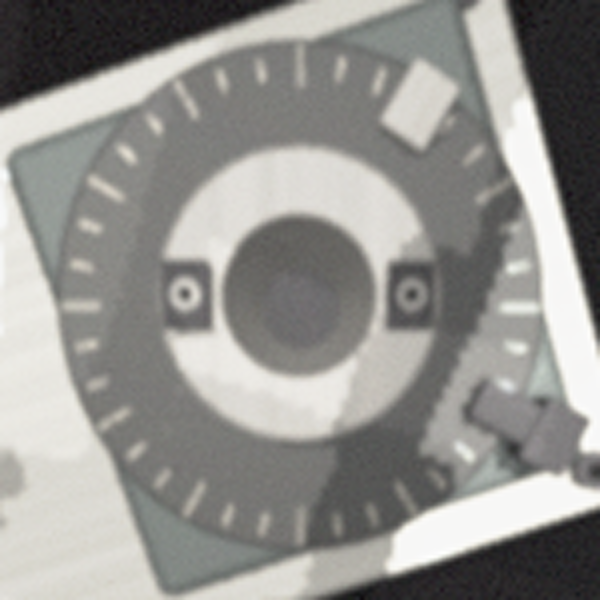

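View pics/w5y.png

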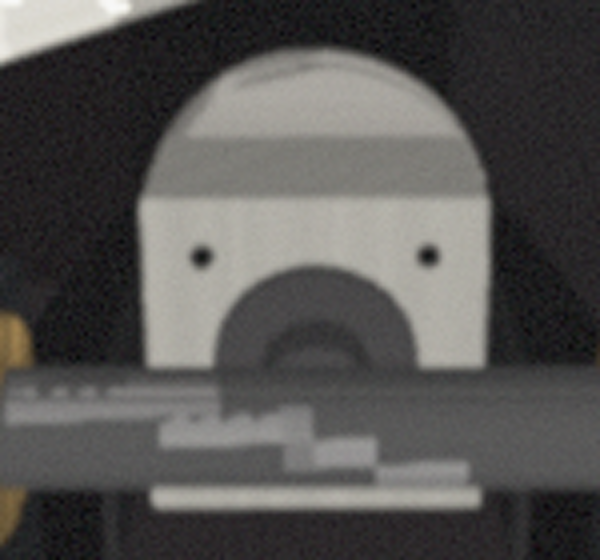

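```bash
python3 - <<'E'
from h import *
d=np.load("pics/w5.npz");a=d['K'],d['R'],d['t']
f=lambda p,z:onplane(np.array(p)/4+[200,30],*a,z)
g=f([(184,295),(411,295)],107.5);v=g[1]-g[0];print("dogs",g.round(2),g.mean(0),np.linalg.norm(v),np.arctan2(v[1],v[0]))
print("bore",f([(299.5,294.5)],100),"nose",f([(299,292.5)],100), "dial", f([(299,295)],85))
c=f([(164,595),(595,497+0)],15)
q=lambda p,z:onplane(np.array(p)/4+[200,190],*a,z)
z0=228.96
c=q([(138,197),(491,197),(482,508),(151,508)],z0+20.5);print(c.round(1),c.mean(0))
for i in range(4):
    v=c[(i+1)%4]-c[i];print(np.linalg.norm(v).round(1),np.arctan2(v[1],v[0]))
# plate edges in full image
p=onplane([(102,94),(321,14),(358,154),(158,219)],*a,15);print(p.round(1))
for i in range(4):
    v=p[(i+1)%4]-p[i];print(np.linalg.norm(v).round(1),np.arctan2(v[1],v[0]))
E
```

```text
dogs [[ 569.42 -195.88  107.5 ]
 [ 570.97 -149.06  107.5 ]] [ 570.19290024 -172.4695853   107.5       ] 46.843374067587995 1.5376621225971763
bore [[ 569.61920686 -172.1066103   100.        ]] nose [[ 569.21277328 -172.19789163  100.        ]] dial [[ 568.74338101 -172.31996741   85.        ]]
[[ 637.2 -191.5  249.5]
 [ 638.6 -151.6  249.5]
 [ 678.3 -152.6  249.5]
 [ 677.  -192.6  249.5]] [ 657.75858721 -172.07478874  249.46      ]
40.0 1.5368007380714561
39.8 -0.026417266900294896
40.0 -1.6053782735285131
39.8 3.1137870432562518
[[ 547.9 -360.4   15. ]
 [ 477.9 -122.    15. ]
 [ 621.9  -79.9   15. ]
 [ 691.  -317.4   15. ]]
248.4 1.8565124831652924
150.0 0.28455467655864897
247.4 -1.2876359711570224
149.4 -2.849750464270965
```

Call:
jog_arm:
  series:
    - {"dx": -0.03, "dy": 0, "dz": 0, "rx": 0, "ry": 0, "rz": 0, "gripper": 0}
    - {"dx": -0.035, "dy": -0.0005, "dz": 0, "rx": 0, "ry": 0, "rz": 0, "gripper": 0}
    - {"dx": -0.024, "dy": 0, "dz": 0, "rx": 0, "ry": 0, "rz": 0, "gripper": 0}
    - {"dx": 0, "dy": 0, "dz": -0.02, "rx": 0, "ry": 0, "rz": 0, "gripper": 0}
    - {"dx": 0, "dy": 0, "dz": -0.015, "rx": 0, "ry": 0, "rz": 0, "gripper": 0}
    - {"dx": 0, "dy": 0, "dz": 0, "rx": 0, "ry": 0, "rz": 0, "gripper": 0}
    - {"dx": 0, "dy": 0, "dz": 0, "rx": 0, "ry": 0, "rz": 0, "gripper": 0}
    - {"dx": 0, "dy": 0, "dz": 0, "rx": 0, "ry": 0, "rz": 0, "gripper": 0}

```text
t: 7.35
eef_pos: [571.2, -173.1, 195.6]
tcp_rot: [-1.572, 0.0, 1.539]
ft_force: [-0.0, -0.2, -4.8]
opening: 0.421
```

```bash
python3 - <<'E'
from h import *
s=env.state();print(s['t'],s['eef_pos'],s['tcp_rot'],s['ft_force'],s['moment'],s['opening'],s['joints'])
for n in("scene","side"):
    im,K,R,t=cam(n); np.savez(f"pics/{n}2.npz",im=im,K=K,R=R,t=t)
    u,v=proj([[570,-172,130]],K,R,t)[0].astype(int)
    print(u,v)
    save(n+"2",cv2.resize(im[v-50:v+50,u-60:u+60],None,fx=5,fy=5,interpolation=cv2.INTER_CUBIC))
E
```

```text
7.35 [ 571.2428387  -173.13600001  195.55995288] [-1.57204761e+00  4.04583372e-04  1.53871637e+00] [-0.04957909 -0.24296625 -4.78655061] [ 0.026172   -0.00553824 -0.0532734 ] 0.42148041711270035 [-4.04949327e-01  4.81813352e-01  1.66580528e+00  9.43856988e-05
  9.92661334e-01 -1.94371747e+00]
197 198
283 255
```

View pics/scene2.png

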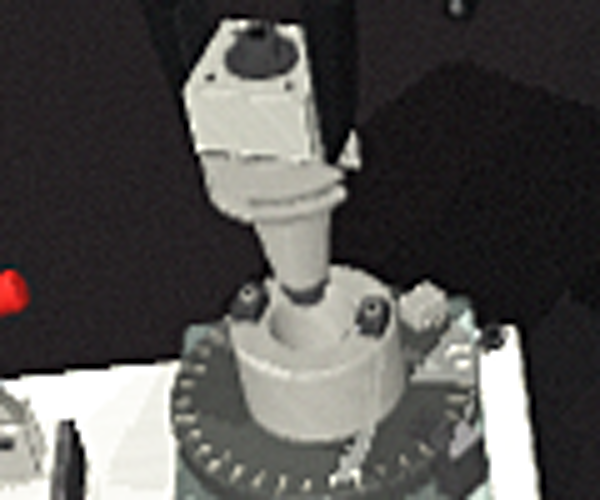

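View pics/side2.png

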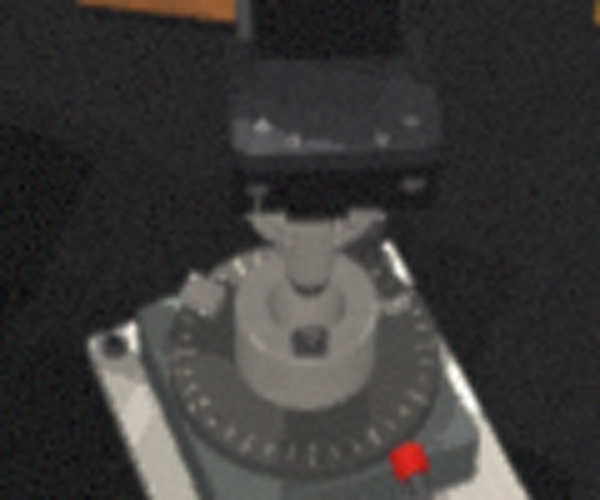

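```bash
python3 - <<'E'
from h import *
for n,o,tip,nose in(("scene",(137,148),(304,296),(317,325)),("side",(223,205),(308,290),(306,306))):
    d=np.load(f"pics/{n}2.npz");a=d['K'],d['R'],d['t']
    print(n,onplane(np.array(tip)/5+o,*a,110).round(1),onplane(np.array(nose)/5+o,*a,100).round(1), (proj([[570,-172,100],[570,-172,110],[571.2,-173.1,110]],*a)-o)*5)
E
```

```text
scene [[ 571.5 -174.2  110. ]] [[ 575.7 -169.6  100. ]] [[314.9300065  313.78749781]
 [311.14800884 293.77128292]
 [307.27764841 295.74424253]]
side [[ 571.6 -176.5  110. ]] [[ 570.9 -177.2  100. ]] [[302.64066435 295.97965346]
 [303.09169136 281.41304089]
 [306.25381561 283.37003844]]
```

```bash
python3 - <<'E'
from h import *
s=env.state();print(s['t'],s['eef_pos'],s['tcp_rot'],s['ft_force'],s['qvel'])
E
```

```text
7.45 [ 571.11967319 -173.23788836  195.41142025] [-1.57192366e+00  3.69724127e-04  1.53855886e+00] [ 0.47926498  0.91104839 -3.7880654 ] [-0.00147662  0.00432983  0.00366384 -0.00119021 -0.00100048 -0.00146421]
```

Call:
jog_arm:
  series:
    - {"dx": 0, "dy": 0, "dz": 0, "rx": 0, "ry": 0, "rz": 0, "gripper": 0}
    - {"dx": 0, "dy": 0, "dz": 0, "rx": 0, "ry": 0, "rz": 0, "gripper": 0}
    - {"dx": 0, "dy": 0, "dz": 0, "rx": 0, "ry": 0, "rz": 0, "gripper": 0}

```text
t: 7.75
eef_pos: [570.8, -173.3, 194.8]
tcp_rot: [-1.571, -0.0, 1.538]
ft_force: [0.1, 0.6, -4.0]
opening: 0.42
```

Call:
jog_arm:
  series:
    - {"dx": 0, "dy": 0.0012, "dz": 0, "rx": 0, "ry": 0, "rz": 0, "gripper": 0}
    - {"dx": 0, "dy": 0, "dz": -0.01, "rx": 0, "ry": 0, "rz": 0, "gripper": 0}
    - {"dx": 0, "dy": 0, "dz": -0.01, "rx": 0, "ry": 0, "rz": 0, "gripper": 0}
    - {"dx": 0, "dy": 0, "dz": -0.01, "rx": 0, "ry": 0, "rz": 0, "gripper": 0}
    - {"dx": 0, "dy": 0, "dz": -0.008, "rx": 0, "ry": 0, "rz": 0, "gripper": 0}
    - {"dx": 0, "dy": 0, "dz": -0.006, "rx": 0, "ry": 0, "rz": 0, "gripper": 0}
    - {"dx": 0, "dy": 0, "dz": -0.004, "rx": 0, "ry": 0, "rz": 0, "gripper": 0}
    - {"dx": 0, "dy": 0, "dz": 0, "rx": 0, "ry": 0, "rz": 0, "gripper": 0}
    - {"dx": 0, "dy": 0, "dz": 0, "rx": 0, "ry": 0, "rz": 0, "gripper": 0}
    - {"dx": 0, "dy": 0, "dz": 0, "rx": 0, "ry": 0, "rz": 0, "gripper": 0}
    - {"dx": 0, "dy": 0, "dz": 0, "rx": 0, "ry": 0, "rz": 0, "gripper": 0}

```text
t: 8.85
eef_pos: [570.9, -172.1, 147.0]
tcp_rot: [-1.571, 0.0, 1.538]
ft_force: [-1.0, 0.1, -4.5]
opening: 0.418
```

```bash
python3 - <<'E'
from h import *
s=env.state();print(s['t'],s['eef_pos'],s['tcp_rot'],s['ft_force'],s['moment'],s['qvel'])
for n in("scene","side"):
    im,K,R,t=cam(n); np.savez(f"pics/{n}3.npz",im=im,K=K,R=R,t=t)
    u,v=proj([[570,-172,110]],K,R,t)[0].astype(int)
    save(n+"3",cv2.resize(im[v-30:v+30,u-40:u+40],None,fx=8,fy=8,interpolation=cv2.INTER_CUBIC))
E
```

```text
8.85 [ 570.90533427 -172.12266619  147.0093987 ] [-1.57138462e+00  1.50481990e-04  1.53836949e+00] [-0.98401522  0.13860532 -4.54368139] [-0.01275598  0.02244522 -0.00444853] [-0.00020921 -0.00011146  0.00213514 -0.00075471 -0.00032794 -0.00134844]
```

View pics/scene3.png

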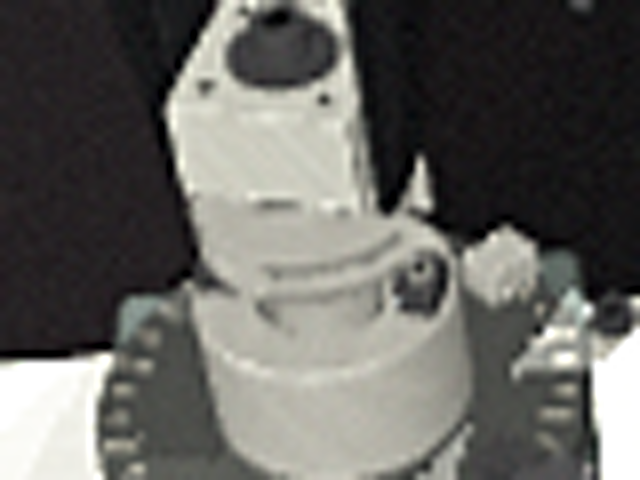

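View pics/side3.png

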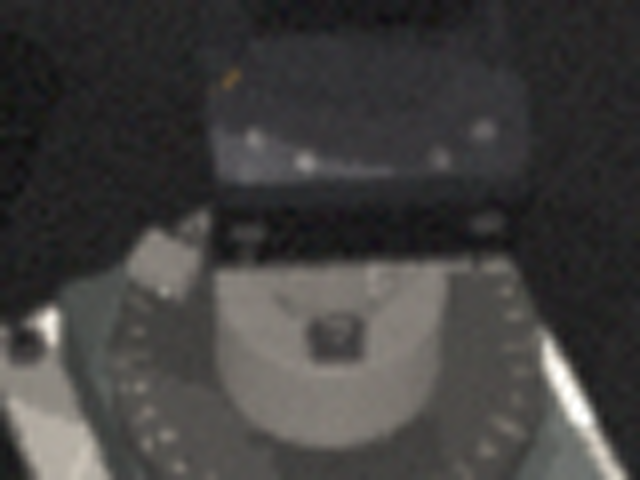

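Call:
jog_arm:
  series:
    - {"dx": 0, "dy": 0, "dz": -0.002, "rx": 0, "ry": 0, "rz": 0, "gripper": 0}
    - {"dx": 0, "dy": 0, "dz": -0.002, "rx": 0, "ry": 0, "rz": 0, "gripper": 0}
    - {"dx": 0, "dy": 0, "dz": -0.002, "rx": 0, "ry": 0, "rz": 0, "gripper": 0}
    - {"dx": 0, "dy": 0, "dz": -0.002, "rx": 0, "ry": 0, "rz": 0, "gripper": 0}
    - {"dx": 0, "dy": 0, "dz": -0.001, "rx": 0, "ry": 0, "rz": 0, "gripper": 0}
    - {"dx": 0, "dy": 0, "dz": 0, "rx": 0, "ry": 0, "rz": 0, "gripper": 0}
    - {"dx": 0, "dy": 0, "dz": 0, "rx": 0, "ry": 0, "rz": 0, "gripper": 0}

```text
t: 9.65
eef_pos: [570.8, -172.1, 137.7]
tcp_rot: [-1.571, -0.0, 1.538]
ft_force: [0.3, -0.6, -4.7]
opening: 0.421
```

Call:
jog_arm:
  series:
    - {"dx": 0, "dy": 0, "dz": -0.001, "rx": 0, "ry": 0, "rz": 0, "gripper": 0}
    - {"dx": 0, "dy": 0, "dz": -0.001, "rx": 0, "ry": 0, "rz": 0, "gripper": 0}
    - {"dx": 0, "dy": 0, "dz": -0.001, "rx": 0, "ry": 0, "rz": 0, "gripper": 0}
    - {"dx": 0, "dy": 0, "dz": 0, "rx": 0, "ry": 0, "rz": 0, "gripper": 0}
    - {"dx": 0, "dy": 0, "dz": 0, "rx": 0, "ry": 0, "rz": 0, "gripper": 0}

```text
t: 10.15
eef_pos: [570.8, -172.0, 134.6]
tcp_rot: [-1.571, -0.0, 1.538]
ft_force: [-0.1, 0.2, -5.7]
opening: 0.419
```

Call:
jog_arm:
  series:
    - {"dx": 0, "dy": 0, "dz": -0.001, "rx": 0, "ry": 0, "rz": 0, "gripper": 0}
    - {"dx": 0, "dy": 0, "dz": -0.001, "rx": 0, "ry": 0, "rz": 0, "gripper": 0}
    - {"dx": 0, "dy": 0, "dz": -0.0005, "rx": 0, "ry": 0, "rz": 0, "gripper": 0}
    - {"dx": 0, "dy": 0, "dz": 0, "rx": 0, "ry": 0, "rz": 0, "gripper": 0}
    - {"dx": 0, "dy": 0, "dz": 0, "rx": 0, "ry": 0, "rz": 0, "gripper": 0}

```text
t: 10.65
eef_pos: [570.8, -172.1, 132.2]
tcp_rot: [-1.571, 0.0, 1.538]
ft_force: [-0.6, -0.2, -2.9]
opening: 0.417
```

Call:
jog_arm:
  series:
    - {"dx": 0, "dy": 0, "dz": -0.0005, "rx": 0, "ry": 0, "rz": 0, "gripper": 0}
    - {"dx": 0, "dy": 0, "dz": -0.0005, "rx": 0, "ry": 0, "rz": 0, "gripper": 0}
    - {"dx": 0, "dy": 0, "dz": 0, "rx": 0, "ry": 0, "rz": 0, "gripper": 0}
    - {"dx": 0, "dy": 0, "dz": 0, "rx": 0, "ry": 0, "rz": 0, "gripper": 0}

```text
t: 11.05
eef_pos: [570.9, -172.2, 131.4]
tcp_rot: [-1.571, 0.0, 1.538]
ft_force: [-0.9, -1.5, 1.5]
opening: 0.42
```

Call:
jog_arm:
  series:
    - {"dx": 0, "dy": 0, "dz": -0.0005, "rx": 0, "ry": 0, "rz": 0, "gripper": 0}
    - {"dx": 0, "dy": 0, "dz": -0.0005, "rx": 0, "ry": 0, "rz": 0, "gripper": 0}
    - {"dx": 0, "dy": 0, "dz": 0, "rx": 0, "ry": 0, "rz": 0, "gripper": 0}
    - {"dx": 0, "dy": 0, "dz": 0, "rx": 0, "ry": 0, "rz": 0, "gripper": 0}

```text
t: 11.45
eef_pos: [570.8, -172.2, 129.9]
tcp_rot: [-1.571, 0.0, 1.538]
ft_force: [0.0, -2.9, -1.7]
opening: 0.417
```

Call:
jog_arm:
  series:
    - {"dx": 0, "dy": -0.0003, "dz": -0.0005, "rx": 0, "ry": 0, "rz": 0, "gripper": 0}
    - {"dx": 0, "dy": 0, "dz": -0.0005, "rx": 0, "ry": 0, "rz": 0, "gripper": 0}
    - {"dx": 0, "dy": 0, "dz": -0.0005, "rx": 0, "ry": 0, "rz": 0, "gripper": 0}
    - {"dx": 0, "dy": 0, "dz": 0, "rx": 0, "ry": 0, "rz": 0, "gripper": 0}
    - {"dx": 0, "dy": 0, "dz": 0, "rx": 0, "ry": 0, "rz": 0, "gripper": 0}

```text
t: 11.95
eef_pos: [570.7, -172.3, 128.4]
tcp_rot: [-1.571, -0.0, 1.538]
ft_force: [0.4, -2.3, -7.4]
opening: 0.418
```

Call:
jog_arm:
  series:
    - {"dx": 0, "dy": -0.0002, "dz": -0.0005, "rx": 0, "ry": 0, "rz": 0, "gripper": 0}
    - {"dx": 0, "dy": 0, "dz": -0.0005, "rx": 0, "ry": 0, "rz": 0, "gripper": 0}
    - {"dx": 0, "dy": 0, "dz": 0, "rx": 0, "ry": 0, "rz": 0, "gripper": 0}
    - {"dx": 0, "dy": 0, "dz": 0, "rx": 0, "ry": 0, "rz": 0, "gripper": 0}

```text
t: 12.35
eef_pos: [570.9, -172.5, 127.8]
tcp_rot: [-1.571, -0.0, 1.538]
ft_force: [1.1, -1.2, -2.5]
opening: 0.42
```

Call:
jog_arm:
  series:
    - {"dx": 0, "dy": -0.0002, "dz": -0.0005, "rx": 0, "ry": 0, "rz": 0, "gripper": 0}
    - {"dx": 0, "dy": 0, "dz": 0, "rx": 0, "ry": 0, "rz": 0, "gripper": 0}
    - {"dx": 0, "dy": 0, "dz": 0, "rx": 0, "ry": 0, "rz": 0, "gripper": 0}
    - {"dx": 0, "dy": 0, "dz": 0, "rx": 0, "ry": 0, "rz": 0, "gripper": 0}

```text
t: 12.75
eef_pos: [570.9, -172.5, 127.7]
tcp_rot: [-1.571, -0.0, 1.538]
ft_force: [0.2, 2.4, 6.6]
opening: 0.416
```

Call:
jog_arm:
  series:
    - {"dx": 0, "dy": 0, "dz": 0, "rx": 0, "ry": 0, "rz": -3, "gripper": 0}
    - {"dx": 0, "dy": 0, "dz": 0, "rx": 0, "ry": 0, "rz": -3, "gripper": 0}
    - {"dx": 0, "dy": 0, "dz": 0, "rx": 0, "ry": 0, "rz": -3, "gripper": 0}
    - {"dx": 0, "dy": 0, "dz": 0, "rx": 0, "ry": 0, "rz": -3, "gripper": 0}
    - {"dx": 0, "dy": 0, "dz": 0, "rx": 0, "ry": 0, "rz": 0, "gripper": 0}

```text
t: 13.25
eef_pos: [571.0, -172.8, 127.7]
tcp_rot: [-1.571, -0.0, 1.327]
ft_force: [0.8, 1.2, 4.9]
opening: 0.422
```

```bash
python3 - <<'E'
from h import *
s=env.state();print(s['t'],s['eef_pos'],s['tcp_rot'],s['ft_force'],s['moment'],s['qvel'])
E
```

```text
13.25 [ 570.96313341 -172.76445999  127.66771907] [-1.57149448e+00 -8.82428546e-05  1.32713394e+00] [0.75021853 1.20160165 4.86529144] [ 0.20626658  0.14729088 -0.12252344] [ 0.00094063  0.0003708  -0.00092786  0.00011708  0.00021783 -0.04415128]
```

Call:
jog_arm:
  series:
    - {"dx": 0, "dy": 0, "dz": 0, "rx": 0, "ry": 0, "rz": -4, "gripper": 0}
    - {"dx": 0, "dy": 0, "dz": 0, "rx": 0, "ry": 0, "rz": -4, "gripper": 0}
    - {"dx": 0, "dy": 0, "dz": 0, "rx": 0, "ry": 0, "rz": -4, "gripper": 0}
    - {"dx": 0, "dy": 0, "dz": 0, "rx": 0, "ry": 0, "rz": -4, "gripper": 0}
    - {"dx": 0, "dy": 0, "dz": 0, "rx": 0, "ry": 0, "rz": -4, "gripper": 0}
    - {"dx": 0, "dy": 0, "dz": 0, "rx": 0, "ry": 0, "rz": -4, "gripper": 0}
    - {"dx": 0, "dy": 0, "dz": 0, "rx": 0, "ry": 0, "rz": -4, "gripper": 0}

```text
t: 13.95
eef_pos: [570.8, -173.1, 127.7]
tcp_rot: [-1.571, 0.0, 0.838]
ft_force: [-0.6, -1.2, 5.7]
opening: 0.415
```

```bash
python3 - <<'E'
from h import *
s=env.state();print(s['t'],s['eef_pos'],s['tcp_rot'],s['ft_force'],s['moment'],s['qvel'])
E
```

```text
13.95 [ 570.79176171 -173.05981198  127.66455435] [-1.57146875e+00  1.94225939e-04  8.37831865e-01] [-0.61552655 -1.24930578  5.7244381 ] [-0.12434208  0.37703754  0.15424466] [-6.34215343e-04 -1.66294953e-03  5.31570993e-04 -5.54948976e-04
  1.05011668e-03  6.92381456e-01]
```

Call:
jog_arm:
  series:
    - {"dx": 0, "dy": 0, "dz": 0, "rx": 0, "ry": 0, "rz": -4, "gripper": 0}
    - {"dx": 0, "dy": 0, "dz": 0, "rx": 0, "ry": 0, "rz": -4, "gripper": 0}
    - {"dx": 0, "dy": 0, "dz": 0, "rx": 0, "ry": 0, "rz": -4, "gripper": 0}
    - {"dx": 0, "dy": 0, "dz": 0, "rx": 0, "ry": 0, "rz": -4, "gripper": 0}
    - {"dx": 0, "dy": 0, "dz": 0, "rx": 0, "ry": 0, "rz": -2, "gripper": 0}
    - {"dx": 0, "dy": 0, "dz": 0, "rx": 0, "ry": 0, "rz": -2, "gripper": 0}

```text
t: 14.55
eef_pos: [570.6, -173.2, 127.7]
tcp_rot: [-1.571, 0.0, 0.49]
ft_force: [-1.9, -2.1, 5.3]
opening: 0.418
```

```bash
python3 - <<'E'
from h import *
s=env.state();print(s['t'],s['eef_pos'],s['tcp_rot'],s['ft_force'],s['moment'],s['qvel'])
im,K,R,t=cam("wrist"); save("w6",im)
for n in("scene","side"):
    im,K,R,t=cam(n); np.savez(f"pics/{n}4.npz",im=im,K=K,R=R,t=t)
    u,v=proj([[570,-172,110]],K,R,t)[0].astype(int)
    save(n+"4",cv2.resize(im[v-35:v+35,u-45:u+45],None,fx=7,fy=7,interpolation=cv2.INTER_CUBIC))
E
```

```text
14.55 [ 570.59319557 -173.20605466  127.68314962] [-1.57144738e+00  2.91836143e-04  4.90048910e-01] [-1.88622209 -2.10718614  5.33030692] [-0.2648389   0.55728905  0.17091244] [-1.21449964e-03 -3.42913463e-04 -6.42589741e-04  1.34249239e-03
  5.15886013e-04  3.43900574e-01]
```

View pics/w6.png

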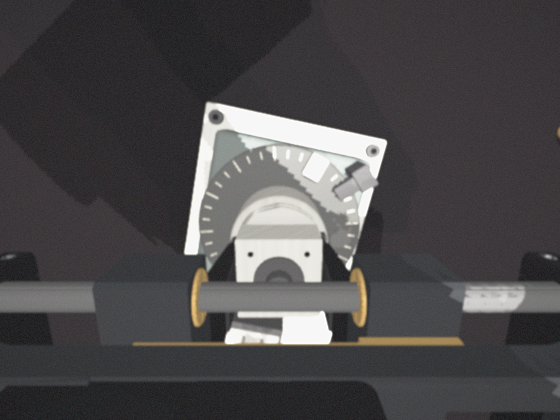

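View pics/scene4.png

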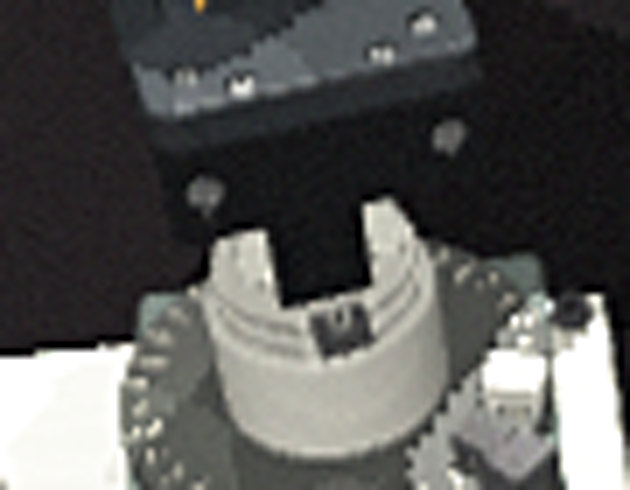

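View pics/side4.png

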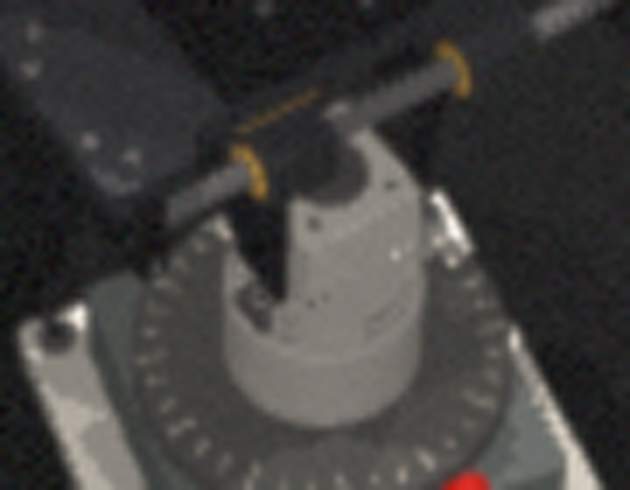

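Call:
jog_arm:
  series:
    - {"dx": 0, "dy": 0, "dz": 0, "rx": 0, "ry": 0, "rz": -2, "gripper": 0}
    - {"dx": 0, "dy": 0, "dz": 0, "rx": 0, "ry": 0, "rz": -2, "gripper": 0}
    - {"dx": 0, "dy": 0, "dz": 0, "rx": 0, "ry": 0, "rz": -2, "gripper": 0}
    - {"dx": 0, "dy": 0, "dz": 0, "rx": 0, "ry": 0, "rz": 0, "gripper": 0}

```text
t: 15.1
eef_pos: [570.6, -173.1, 127.7]
tcp_rot: [-1.571, 0.0, 0.385]
ft_force: [-1.5, -1.8, 6.0]
opening: 0.419
```

```bash
cat >st.py <<'E'
from h import *
s=env.state();print(s['t'],s['eef_pos'].round(2),s['tcp_rot'].round(4),s['ft_force'].round(2),s['moment'].round(3),s['joints'][5])
E
python3 st.py
```

```text
15.1 [ 570.61 -173.14  127.69] [-1.5713e+00  1.0000e-04  3.8540e-01] [-1.46 -1.83  5.95] [-0.233  0.559 -0.013] -0.7900519005391365
```

Call:
jog_arm:
  series:
    - {"dx": 0, "dy": 0, "dz": 0, "rx": 0, "ry": 0, "rz": -1, "gripper": 0}
    - {"dx": 0, "dy": 0, "dz": 0, "rx": 0, "ry": 0, "rz": -1, "gripper": 0}
    - {"dx": 0, "dy": 0, "dz": 0, "rx": 0, "ry": 0, "rz": 0, "gripper": 0}

```text
t: 15.4
eef_pos: [570.6, -173.1, 127.7]
tcp_rot: [-1.571, 0.0, 0.351]
ft_force: [-2.4, -2.1, 6.4]
opening: 0.419
```

```bash
python3 st.py
```

```text
15.4 [ 570.56 -173.13  127.68] [-1.5714e+00  2.0000e-04  3.5120e-01] [-2.42 -2.11  6.39] [-0.313  0.543  0.042] -0.7557703865713923
```

Call:
jog_arm:
  series:
    - {"dx": 0, "dy": 0, "dz": 0, "rx": 0, "ry": 0, "rz": -1, "gripper": 0}
    - {"dx": 0, "dy": 0, "dz": 0, "rx": 0, "ry": 0, "rz": -1, "gripper": 0}
    - {"dx": 0, "dy": 0, "dz": 0, "rx": 0, "ry": 0, "rz": -1, "gripper": 0}
    - {"dx": 0, "dy": 0, "dz": 0, "rx": 0, "ry": 0, "rz": -1, "gripper": 0}

```text
t: 15.8
eef_pos: [570.5, -173.2, 127.7]
tcp_rot: [-1.571, 0.0, 0.281]
ft_force: [-1.5, -2.4, 6.5]
opening: 0.42
```

```bash
python3 st.py
```

```text
15.8 [ 570.52 -173.18  127.67] [-1.5714e+00  3.0000e-04  2.8140e-01] [-1.47 -2.44  6.5 ] [-0.333  0.604  0.187] -0.6859432214885693
```

Call:
jog_arm:
  series:
    - {"dx": 0, "dy": 0, "dz": 0, "rx": 0, "ry": 0, "rz": -1, "gripper": 0}
    - {"dx": 0, "dy": 0, "dz": 0, "rx": 0, "ry": 0, "rz": -1, "gripper": 0}

```text
t: 16.0
eef_pos: [570.5, -173.2, 127.7]
tcp_rot: [-1.571, 0.0, 0.246]
ft_force: [-2.5, -2.2, 6.4]
opening: 0.422
```

```bash
python3 st.py
```

```text
16.0 [ 570.48 -173.17  127.67] [-1.5714e+00  4.0000e-04  2.4650e-01] [-2.5  -2.21  6.38] [-0.273  0.658  0.119] -0.6510224477772278
```

Call:
jog_arm:
  series:
    - {"dx": 0, "dy": 0, "dz": 0, "rx": 0, "ry": 0, "rz": -0.6, "gripper": 0}
    - {"dx": 0, "dy": 0, "dz": 0, "rx": 0, "ry": 0, "rz": 0, "gripper": 0}

```text
t: 16.2
eef_pos: [570.5, -173.2, 127.7]
tcp_rot: [-1.571, 0.0, 0.236]
ft_force: [-3.0, -2.1, 6.2]
opening: 0.418
```

```bash
python3 st.py
```

```text
16.2 [ 570.49 -173.18  127.65] [-1.5714e+00  3.0000e-04  2.3620e-01] [-3.05 -2.08  6.18] [-0.33   0.621  0.096] -0.6408274236695713
```

Call:
jog_arm:
  series:
    - {"dx": 0, "dy": 0, "dz": 0, "rx": 0, "ry": 0, "rz": -0.6, "gripper": 0}
    - {"dx": 0, "dy": 0, "dz": 0, "rx": 0, "ry": 0, "rz": 0, "gripper": 0}

```text
t: 16.4
eef_pos: [570.5, -173.2, 127.7]
tcp_rot: [-1.572, 0.0, 0.226]
ft_force: [-3.0, -2.5, 7.6]
opening: 0.421
```

```bash
python3 st.py
```

```text
16.4 [ 570.5  -173.21  127.68] [-1.5715e+00  4.0000e-04  2.2620e-01] [-2.97 -2.5   7.58] [-0.324  0.604  0.308] -0.6307070837360459
```

Call:
jog_arm:
  series:
    - {"dx": 0, "dy": 0, "dz": 0, "rx": 0, "ry": 0, "rz": -0.4, "gripper": 0}
    - {"dx": 0, "dy": 0, "dz": 0, "rx": 0, "ry": 0, "rz": 0, "gripper": 0}

```text
t: 16.6
eef_pos: [570.5, -173.2, 127.7]
tcp_rot: [-1.572, 0.001, 0.22]
ft_force: [-2.8, -2.4, 6.0]
opening: 0.417
```

```bash
python3 st.py
```

```text
16.6 [ 570.47 -173.18  127.67] [-1.5716e+00  5.0000e-04  2.1990e-01] [-2.81 -2.43  5.99] [-0.27   0.697  0.551] -0.6241675052524749
```

Call:
jog_arm:
  series:
    - {"dx": -0.0002, "dy": -0.0002, "dz": 0, "rx": 0, "ry": 0, "rz": 1, "gripper": 0}
    - {"dx": 0, "dy": 0, "dz": 0.0002, "rx": 0, "ry": 0, "rz": 1, "gripper": 0}
    - {"dx": 0, "dy": 0, "dz": 0, "rx": 0, "ry": 0, "rz": 0, "gripper": 0}

```text
t: 16.9
eef_pos: [570.5, -173.1, 127.7]
tcp_rot: [-1.571, -0.0, 0.254]
ft_force: [-1.9, -1.0, 5.9]
opening: 0.418
```

```bash
python3 st.py
```

```text
16.9 [ 570.52 -173.14  127.68] [-1.5712e+00 -1.0000e-04  2.5430e-01] [-1.87 -0.97  5.94] [-0.188  0.357  0.021] -0.659412510771264
```

Call:
jog_arm:
  series:
    - {"dx": 0, "dy": 0, "dz": 0, "rx": 0, "ry": 0, "rz": 0, "gripper": 0.6}
    - {"dx": 0, "dy": 0, "dz": 0, "rx": 0, "ry": 0, "rz": 0, "gripper": 0.8}
    - {"dx": 0, "dy": 0, "dz": 0, "rx": 0, "ry": 0, "rz": 0, "gripper": 0.9}
    - {"dx": 0, "dy": 0, "dz": 0, "rx": 0, "ry": 0, "rz": 0, "gripper": 1}
    - {"dx": 0, "dy": 0, "dz": 0, "rx": 0, "ry": 0, "rz": 0, "gripper": 1}
    - {"dx": 0, "dy": 0, "dz": 0, "rx": 0, "ry": 0, "rz": 0, "gripper": 1}

```text
t: 17.5
eef_pos: [570.6, -172.9, 127.3]
tcp_rot: [-1.571, 0.0, 0.254]
ft_force: [0.2, 0.5, -0.3]
opening: 0.865
```

Released; rise and look.

Call:
jog_arm:
  series:
    - {"dx": 0, "dy": 0, "dz": 0.005, "rx": 0, "ry": 0, "rz": 0, "gripper": 1}
    - {"dx": 0, "dy": 0, "dz": 0.02, "rx": 0, "ry": 0, "rz": 0, "gripper": 1}
    - {"dx": 0, "dy": 0, "dz": 0.03, "rx": 0, "ry": 0, "rz": 0, "gripper": 1}
    - {"dx": 0, "dy": 0, "dz": 0.04, "rx": 0, "ry": 0, "rz": 0, "gripper": 1}
    - {"dx": 0, "dy": 0, "dz": 0.03, "rx": 0, "ry": 0, "rz": 0, "gripper": 1}
    - {"dx": 0, "dy": 0, "dz": 0, "rx": 0, "ry": 0, "rz": 0, "gripper": 1}
    - {"dx": 0, "dy": 0, "dz": 0, "rx": 0, "ry": 0, "rz": 0, "gripper": 1}
    - {"dx": 0, "dy": 0, "dz": 0, "rx": 0, "ry": 0, "rz": 0, "gripper": 1}
    - {"dx": 0, "dy": 0, "dz": 0, "rx": 0, "ry": 0, "rz": 0, "gripper": 1}

```text
t: 18.4
eef_pos: [570.2, -172.8, 251.2]
tcp_rot: [-1.57, 0.002, 0.254]
ft_force: [0.4, -0.1, 0.1]
opening: 1.003
```

```bash
python3 - <<'E'
from h import *
s=env.state();print(s['t'],s['eef_pos'],s['tcp_rot'],s['ft_force'],s['opening'])
im,K,R,t=cam("wrist"); np.savez("pics/w7.npz",im=im,K=K,R=R,t=t); save("w7",cv2.resize(im[90:290,180:380],None,fx=3,fy=3,interpolation=cv2.INTER_CUBIC))
im,K,R,t=cam("scene");u,v=proj([[570,-172,110]],K,R,t)[0].astype(int)
save("scene5",cv2.resize(im[v-40:v+40,u-45:u+45],None,fx=7,fy=7,interpolation=cv2.INTER_CUBIC))
im,K,R,t=cam("side");save("side5",im)
E
```

```text
18.4 [ 570.22689678 -172.84628863  251.18151406] [-1.56955493e+00  1.56531338e-03  2.53744477e-01] [ 0.40481093 -0.0835259   0.08900319] 1.0031059098910144
```

View pics/w7.png

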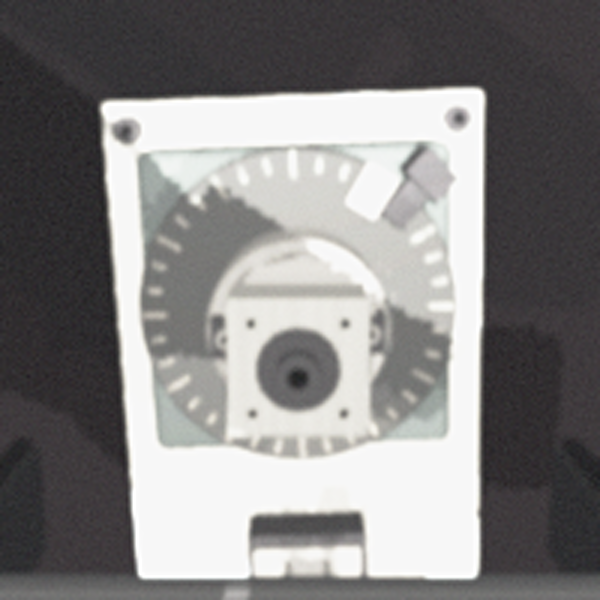

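View pics/scene5.png

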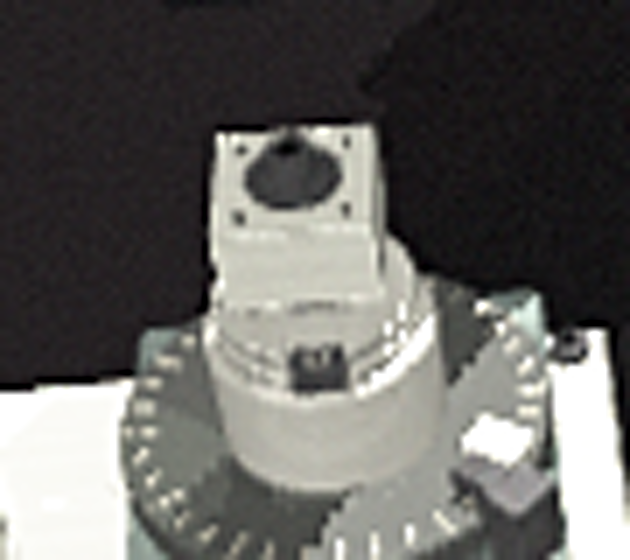

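View pics/side5.png

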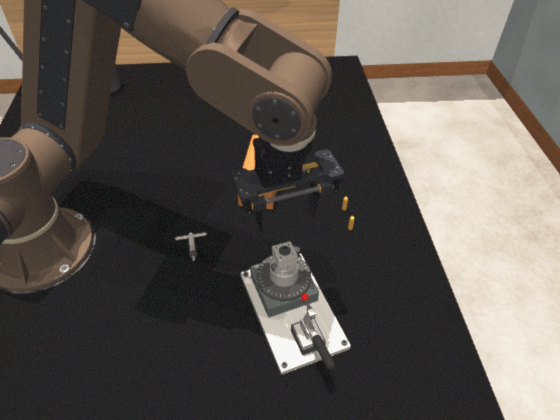

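```bash
python3 - <<'E'
from h import *
d=np.load("pics/w7.npz");a=d['K'],d['R'],d['t']
f=lambda p,z:onplane(np.array(p)/3+[180,90],*a,z)
ang=lambda g:np.arctan2(*(g[1]-g[0])[1::-1])
print("plate",ang(f([(102,102),(485,90)],15)),"block",ang(f([(250,322),(345,323)],148)),ang(f([(252,413),(344,413)],148)),"dogs",ang(f([(220,335),(377,335)],108)))
print("screw c",f([(297,370)],149),"block c",f([(225,299),(370,300),(372,436),(229,436)],148).mean(0))
print(env.job_done())
E
```

```text
plate 0.28345021976952883 block 0.24272334946797744 0.253598583494711 dogs 0.25350124001280455
screw c [[ 569.90021567 -173.14023592  149.        ]] block c [ 570.44385997 -172.97465497  148.        ]
the job is handed in; nothing more can be done
None
```

The work arbor is home in the spindle with its slots over the dogs, turned clockwise to the stop and released. I handed the job in at about 18.5 s. No verdict was reported.

**Seating:** The slots went over the dogs without hunting. The arbor passed the catch, and the tool stopped sinking at 127.7 mm (nominal home 127.5 mm). The net push was about 11 N and the highest vertical reading 7.6 N.

**Stop:** The turning torque rose from the spindle's drag, under 0.2 N m, to 0.55 N m at a tool yaw of about 0.22 rad. I then backed off 2° within the dog play and opened the gripper.

**Last checks:**

| Check | Result |
|---|---|
| Slot line | Block yaw 0.243–0.254 rad against the fixture's 0.283 rad, so about 0.03–0.04 rad off (limit 0.09) |
| Spindle lug | The wrist picture shows it against the stop finger |
| Flange | The scene picture shows it down on the nose with a dog in its slot |
| Gripper | Open and clear, contact force near zero |
| Bystanders | Chuck key and pins unmoved in the side picture; the arm hid the chuck arbor there, and the gripper did not go near it |

**Where readings disagreed:**
- **Position:** The cameras differ by 2–3 mm on absolute position, so I placed the arbor over the bore by relative measurement.
- **Dog line:** The last picture puts it at about 0.25 rad, 0.03 rad from the plate's yaw. That is within the accuracy of reading the picture.

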